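# Find the hidden catch of the desk drawer unit

## Task

Open the latched blue drawer of the white desktop unit: with closed fingers feel along the row of grey blocks on its front top edge, pressing only lightly, until the one that is a sprung cover sinks into its hidden recess, and press the catch beneath until the drawer springs ajar. Then draw the drawer all the way out to its stop by its handle and let go. Do not lean hard on the unit or force the shut drawer, and leave the other things where they are.

Things in the scene. Friction and masses are not known exactly. Their poses are not given: they have to be found in the camera images.
- unit: White desktop drawer unit, fixed to the table, 200 mm deep (its x), 320 mm wide (its y); origin at the centre of its underside, z up, front (blue drawer) towards its -x. Its raised top is 110 mm above the table; a ledge 98 mm above the table runs along the front top edge. It bears light finger pressure only: 25 N or more on any part while the drawer is shut is too hard.
- ledge (a point): Middle of the ledge's surface, axes as the unit's (76 mm before the unit's centre, 98 mm up). The ledge is a row of six grey blocks that look alike, flush with each other, each 48 mm (x) by 50 mm (y), centred at y = -125, -75, -25, 25, 75, 125 mm from here. In front it ends in the open edge; behind, an upright step rises 12 mm to the unit's top.
- ledge_left (a point): Centre of the surface of the end block on the unit's +y side. The blocks' cross edges are rounded (3 mm). Five sit on stiff rubber: they give 1 mm per 5 N and stop hard at 4 mm. One, a different one each time, is a sprung cover over a recess: it yields at about 1 N and sinks 8 mm at about 2 N, where it meets the catch.
- ledge_right (a point): Centre of the surface of the end block on the unit's -y side. The catch under the sprung cover starts to give at about 4 N; after 3 to 4 mm more (11 to 12 mm below the ledge) at 7 to 8 N the drawer is freed. It stops 14 mm below the ledge, at about 10 N. Cover and catch rise again when let go.
- drawer (a joint): How far the blue drawer has come out of the unit towards the unit's -x: 0 shut and latched; on release a spring pushes it about 20 to 35 mm out; 0.09 m is its stop. It stays where it is left; sliding it takes about 2 N, more if moved fast.
- handle (a point): Middle of the drawer's steel bar handle: a round bar 10 mm thick, 120 mm long along the unit's y, 56 mm above the table, 45 mm in front of the drawer's face (40 mm free behind the bar, nothing above it). It moves with the drawer.
- jar: Bystander: white jar 48 mm wide, 70 mm tall, standing on the unit's raised top; origin at the centre of its underside.
- carton: Bystander: small cardboard carton 50 x 80 x 45 mm, on the unit's raised top; origin at the centre of its underside.
- mug: Bystander: white mug 80 mm wide, 95 mm tall, on the table left of the unit; origin at the centre of its underside.
- stapler: Bystander: black stapler 140 mm long, 50 mm tall, on the table right of the unit; origin at the centre of its underside.
- mouse: Bystander: black computer mouse 100 x 60 x 32 mm, on the table to the right; origin at the centre of its underside.
- calculator: Bystander: grey desk calculator 150 x 90 x 14 mm, on the table to the left; origin at the centre of its underside.

How it is judged:
By the outcome, as a careful person would: the job done as asked, in the order asked, and still so for the second after the job is handed in, with the robot touching nothing.
It also fails if it takes over 72 s, if anything falls off the work surface, if the arm or the gripper's body presses on something with over 40 N, if the wrist force passes 120 N, or if a joint passes its speed limit or range.

## Robot

A 6-joint arm with a two-finger parallel gripper is mounted at the origin on the work surface. World frame = base frame: x ahead of the robot, y to its left, z up, the work surface at z = 0. Lengths are in m, angles in rad, forces in N, time in s.
With the tool pointing down it reaches from about 0.25 to 0.725 m from the base axis. Payload 4 kg.
Tool frame: the origin (TCP) lies on the centre line of the jaws, within the pads' length; the fingertips stand 17 mm ahead of it and the grasp point (between the pads) lies 2 mm behind it; z points along the fingers, x is the direction in which the jaws open and shut, and the axes are right-handed (so a half turn about z gives the same grasp; the last joint's range is limited). The gripper opens to 85 mm and grips with 20 to 120 N. Pads are 22 mm wide; open, the fingers measure 114 mm over their backs; the gripper's body (76 mm by 85 mm) begins 54 mm behind the grasp point. The pads swing forward as they close: fully open they stand 13 mm farther back than shut.
Start: joints at [1.336, 0.241, 0.005, 1.335, 0, 1.571], TCP at [0.116, 0.486, 0.209] pointing down, gripper open.
Joint ranges: [-2.72, 2.72], [-1.05, 1.87], [-1.09, 1.28], [-1.99, 2.15], [-1.42, 1.44], [-3.14, 3.14]. Speed limits (rad/s): [2.79, 2.79, 3.14, 3.14, 3.14, 3.14].

## Interface

Orientations are given as a unit quaternion [x, y, z, w].
In Python, from workcell import bot gives the robot as it stands.
- The arm moves only by the tool jog_arm, never from a script. Its arguments are lists of equal length, an entry for each row: "jaw": the closure, from 0 (fully open) to 1 (shut); "linear": the shift along the tool's x, y, z in m, a list of three; "delta_rot": the turn, a rotation vector about the tool's x, y, z in degrees, a list of three. A call has exactly 8 rows; each row is the pose to reach, as a shift and turn from the pose commanded when the call began, along the tool's axes at that moment; what a row does not reach only later rows make up. A row lasts 1/12 s, in which the tool goes at most 41.7 mm and 7.16 degrees, less where a joint would pass 70% of its speed; a pose out of reach is approached as far as the arm can. A call with a gripper value outside its range is refused whole. The fingers move at their own pace and stop on an object; the grip force is fixed at half the most. Time passes only in rows, so rows that repeat a pose let the fingers close, or fill a call up. It gives the time, the measured TCP pose, the force and the opening at its end, in the units of the state.
- bot.get_obs(): the state, without advancing time (a new reading comes with each control period).
- bot.camera(name): name is "scene" or "top" or "wrist"; returns (picture, depth): 420x560x3 uint8, red, green, blue; 420x560 float32, m along the optical axis (not along the pixel's ray), 0 where there is no reading.
- bot.calibration(name): a dict with "fovy" (degrees; the focal length in pixels is half the picture's height over the tangent of half this angle, whatever the lens; pixels are square), "cx", "cy" (the principal point, pixels), "origin" and "orientation" of the camera in the world. Camera axes: x right, y down, z forward; pixel columns grow to the right and rows downward; lengths in m; the calibration is good to about 2 mm. The wrist camera is an equidistant fisheye: a pixel r from the principal point sees the ray r / f radians off the axis. A picture is of the moment at which its call begins: read the wrist's pose just before it. calibration takes no time and is no camera call; for the wrist camera it gives the pose at the moment of the call.
- bot.job_done(): hands the job in, once; it reports no verdict.
The state is a dict: "clock": time; "joint_pos": joint angles; "joint_vel": joint speeds; "tau": joint torques, N m; "eef_pos": TCP position; "tool_rot": TCP orientation; "ft_force": force on the tool from outside, world axes, zero at the start; "ft_torque": the same for the moment, N m; "grip_width": finger opening in m.
Only numpy, scipy, OpenCV 4.12 (cv2) and the standard library are available. Lean on these libraries where they do the work, as an engineer would, in place of code of your own. Each camera call takes 0.05 s, during which the arm holds its last target.

## Working session

There is one attempt and no reset: what is moved stays moved. The work goes in short steps, Python scripts to look and compute and a tool call to move; the robot and the scene stay as the last step left them, time stands still between calls to the robot, and variables do not carry over. Pictures are saved under pics/ and viewed, and the job is handed in when it is done.

Besides the shell and the picture viewer there is one more tool, called after ">>>" by a JSON object that holds its "fn" and its "kwargs". jog_arm: Moves the arm, as the interface text tells. Its arguments: {"type":"object","properties":{"jaw":{"type":"array","items":{"type":"number"}},"linear":{"type":"array","items":{"type":"array","items":{"type":"number"}}},"delta_rot":{"type":"array","items":{"type":"array","items":{"type":"number"}}}},"required":["jaw","linear","delta_rot"]}

```bash
ls; mkdir -p pics; python3 - <<'E'
from workcell import bot
import cv2,numpy as np
print(bot.get_obs())
for n in ["scene","top"]:
    p,d=bot.camera(n); cv2.imwrite(f"pics/{n}0.png",p[:,:,::-1]); np.save(f"pics/{n}0.npy",d); print(n,bot.calibration(n))
E
```

```text
pics
{'clock': 0.0, 'joint_pos': array([1.33601869e+00, 2.41384683e-01, 3.69305916e-03, 1.33520491e+00,
       2.19809046e-05, 1.57077107e+00]), 'joint_vel': array([-0.00058615,  0.00053523, -0.00036405,  0.00037858, -0.00016237,
       -0.00073738]), 'tau': array([ 9.86292762e-04, -3.72318578e+01,  2.52407616e+01,  1.69426971e-02,
        5.98097904e-05, -4.89656145e-06]), 'eef_pos': array([0.11614429, 0.48560698, 0.20781525]), 'tool_rot': array([ 7.85048034e-01,  6.19434001e-01, -8.31205080e-04,  6.41820267e-04]), 'ft_force': array([-0.59199231,  0.06801834,  0.81234165]), 'ft_torque': array([0.01917809, 0.00740128, 0.00150245]), 'grip_width': 0.08530466893436334}
scene {'fovy': 52.27703833085038, 'cx': 276.939083808803, 'cy': 205.00979600757955, 'origin': array([1.03490268, 0.66866599, 1.01440249]), 'orientation': array([ 0.27271146,  0.89369431, -0.33904225, -0.10949566])}
top {'fovy': 54.26151109557239, 'cx': 277.1938174673526, 'cy': 207.23579748236548, 'origin': array([ 0.47804848, -0.01024823,  1.21949468]), 'orientation': array([ 0.71042143, -0.70281282,  0.01393331, -0.03407925])}
```

View pics/scene0.png

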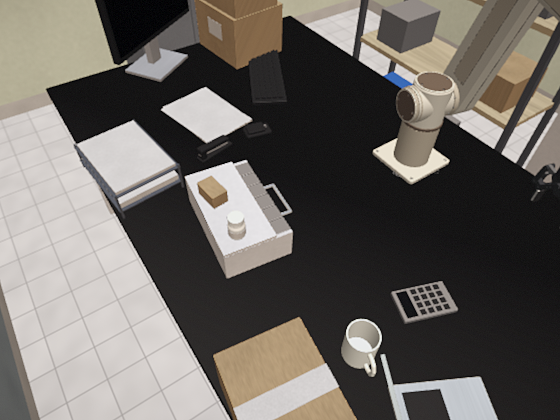

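View pics/top0.png

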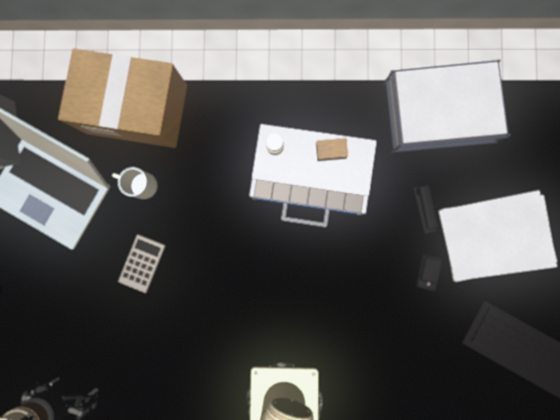

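The top view shows the unit at about (313,168), the grey block row from (254,188) to (365,205), and the handle bar from (283,218) to (327,225). Next I'll measure them.

```bash
cat > h.py <<'E'
import numpy as np,cv2
from scipy.spatial.transform import Rotation as R
from workcell import bot
def cast(cal,u,v,z,H=420):
    f=H/2/np.tan(np.radians(cal['fovy']/2))
    d=R.from_quat(cal['orientation']).apply([(u-cal['cx'])/f,(v-cal['cy'])/f,1]); o=np.array(cal['origin'])
    return o+d*(z-o[2])/d[2]
E
python3 - <<'E'
from h import *
im=cv2.imread('pics/top0.png'); c=im[110:240,235:390]
cv2.imwrite('pics/topcrop.png',cv2.resize(c,None,fx=5,fy=4.6,interpolation=cv2.INTER_CUBIC)[:600])
cal=bot.calibration('top')
hsv=cv2.cvtColor(im,cv2.COLOR_BGR2HSV)
g=im.max(2).astype(int)
for col in (262,282,302,322,342): print(col,[(r,tuple(im[r,col])) for r in range(176,216,2)])
E
```

```text
262 [(176, (np.uint8(247), np.uint8(243), np.uint8(243))), (178, (np.uint8(247), np.uint8(242), np.uint8(241))), (180, (np.uint8(194), np.uint8(196), np.uint8(200))), (182, (np.uint8(187), np.uint8(195), np.uint8(203))), (184, (np.uint8(188), np.uint8(196), np.uint8(204))), (186, (np.uint8(188), np.uint8(197), np.uint8(205))), (188, (np.uint8(188), np.uint8(196), np.uint8(204))), (190, (np.uint8(188), np.uint8(197), np.uint8(204))), (192, (np.uint8(188), np.uint8(196), np.uint8(205))), (194, (np.uint8(188), np.uint8(197), np.uint8(206))), (196, (np.uint8(187), np.uint8(196), np.uint8(204))), (198, (np.uint8(161), np.uint8(150), np.uint8(149))), (200, (np.uint8(94), np.uint8(71), np.uint8(59))), (202, (np.uint8(53), np.uint8(51), np.uint8(51))), (204, (np.uint8(53), np.uint8(51), np.uint8(51))), (206, (np.uint8(53), np.uint8(50), np.uint8(51))), (208, (np.uint8(51), np.uint8(50), np.uint8(49))), (210, (np.uint8(50), np.uint8(47), np.uint8(47))), (212, (np.uint8(49), np.uint8(46), np.uint8(47))), (214, (np.uint8(47), np.uint8(44), np.uint8(45)))]
282 [(176, (np.uint8(248), np.uint8(244
[... 3560 characters left out ...]
))), (190, (np.uint8(248), np.uint8(243), np.uint8(242))), (192, (np.uint8(189), np.uint8(189), np.uint8(193))), (194, (np.uint8(174), np.uint8(181), np.uint8(188))), (196, (np.uint8(175), np.uint8(181), np.uint8(189))), (198, (np.uint8(174), np.uint8(180), np.uint8(187))), (200, (np.uint8(172), np.uint8(178), np.uint8(186))), (202, (np.uint8(172), np.uint8(178), np.uint8(185))), (204, (np.uint8(167), np.uint8(173), np.uint8(179))), (206, (np.uint8(161), np.uint8(168), np.uint8(174))), (208, (np.uint8(156), np.uint8(162), np.uint8(168))), (210, (np.uint8(154), np.uint8(140), np.uint8(138))), (212, (np.uint8(96), np.uint8(73), np.uint8(63))), (214, (np.uint8(59), np.uint8(56), np.uint8(57)))]
```

View pics/topcrop.png

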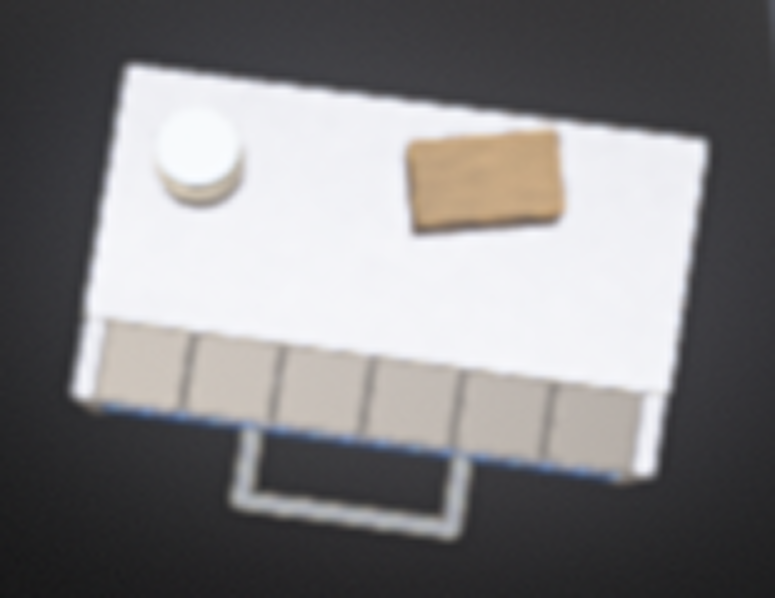

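```bash
python3 - <<'E'
from h import *
im=cv2.imread('pics/top0.png').astype(int); cal=bot.calibration('top')
b,g,r=im[...,0],im[...,1],im[...,2]
m=((r-b>8)&(r>140)&(r-b<28)&(b>140)).astype(np.uint8); m[:175]=0;m[216:]=0;m[:,:250]=0;m[:,370:]=0
m=cv2.morphologyEx(m,cv2.MORPH_CLOSE,np.ones((3,3)))
n,l,s,c=cv2.connectedComponentsWithStats(m); k=1+np.argmax(s[1:,4]); print(s[k])
ys,xs=np.nonzero(l==k)
P=np.array([cast(cal,u,v,.098)[:2] for u,v in zip(xs,ys)])
rc=cv2.minAreaRect((P*1000).astype(np.float32)); print(rc); box=cv2.boxPoints(rc); print(box)
print('mean',P.mean(0))
# PCA yaw
w,V=np.linalg.eigh(np.cov((P-P.mean(0)).T)); print('long axis',V[:,1],np.degrees(np.arctan2(V[1,1],V[0,1])))
# crops: row ends, handle
for n,(px,py),z in [('blkTL',(107,320),.098),('blkTR',(645,392),.098),('blkBL',(97,403),.098),('blkBR',(636,470),.098),('hL',(240,500),.056),('hR',(455,530),.056),('topBL',(127,66),.11),('topBR',(708,140),.11),('uFL',(72,398),.098),('uFR',(657,476),.098)]:
    print(n,cast(cal,235+px/5-.4,110+py/4.6-.4,z))
d=np.load('pics/top0.npy')
for u,v in [(262,188),(340,200),(310,165)]: print(d[v,u], 'z~',cal['origin'][2]-d[v,u])
E
```

```text
[ 254  180  109   33 1764]
((587.673583984375, -62.05616760253906), (294.0106506347656, 47.88679885864258), 81.92377471923828)
[[ 543.3148  -204.23969]
 [ 590.7267  -210.96732]
 [ 632.03235   80.12735]
 [ 584.6205    86.85498]]
mean [ 0.58771914 -0.06132576]
long axis [0.13830296 0.99038997] 82.05034228074918
blkTL [0.63127813 0.08162291 0.098     ]
blkTR [ 0.59051697 -0.21367911  0.098     ]
blkBL [0.58121893 0.08637603 0.098     ]
blkBR [ 0.54404404 -0.20868174  0.098     ]
hL [0.52569655 0.00766365 0.056     ]
hR [ 0.50852463 -0.11417817  0.056     ]
topBL [0.78295871 0.07193257 0.11      ]
topBR [ 0.73964807 -0.24604575  0.11      ]
uFL [0.58409863 0.10022151 0.098     ]
uFR [ 0.54059956 -0.22005493  0.098     ]
1.1298788 z~ 0.08961591613430331
1.124422 z~ 0.09507272136349032
1.1227769 z~ 0.0967178095592911
```

```bash
cat >> h.py <<'E'
C=np.array([0.5877,-0.062]); UY=np.array([.1383,.9904]); UX=np.array([.9904,-.1383])
def ledge(y,x=0): return C+UY*y+UX*x
def togo(xy,z,yaw=82.05):
    o=bot.get_obs(); Rt=R.from_quat(o['tool_rot']); 
    t=np.array([*xy,z]); d=Rt.inv().apply(t-o['eef_pos'])
    a=np.radians(yaw); T=R.from_matrix(np.array([[np.cos(a),np.sin(a),0],[np.sin(a),-np.cos(a),0],[0,0,-1]]))
    print('pos',o['eef_pos'].round(4),'F',o['ft_force'].round(2),'tool delta',d.round(4),'rot',np.degrees((Rt.inv()*T).as_rotvec()).round(2),'t',o['clock'],'w',round(o['grip_width'],4))
E
python3 -c "
from h import *
togo(ledge(.125),.155)"
```

```text
pos [0.1162 0.4857 0.2079] F [-0.19  0.14 -0.13] tool delta [-0.2985  0.574   0.0535] rot [-0.    0.11 -5.5 ] t 0.1 w 0.0853
```

>>> {"fn": "jog_arm", "kwargs": {"jaw": [1,1,1,1,1,1,1,1], "linear": [[-0.012,0.023,0],[-0.03,0.058,0],[-0.05,0.096,0],[-0.07,0.134,0],[-0.09,0.172,0],[-0.11,0.21,0],[-0.128,0.246,0],[-0.146,0.28,0]], "delta_rot": [[0,0,0],[0,0,0],[0,0,0],[0,0,0],[0,0,0],[0,0,0],[0,0,0],[0,0,0]]}}

```text
clock: 0.77
eef_pos: [0.3553, 0.2777, 0.2085]
tool_rot: [0.785, 0.62, -0.0, -0.0]
ft_force: [0.9, 0.4, 0.5]
grip_width: -0.0001
```

>>> {"fn": "jog_arm", "kwargs": {"jaw": [1,1,1,1,1,1,1,1], "linear": [[-0.018,0.035,0],[-0.038,0.073,0.005],[-0.058,0.111,0.012],[-0.078,0.149,0.02],[-0.098,0.187,0.028],[-0.118,0.225,0.036],[-0.137,0.262,0.043],[-0.152,0.294,0.048]], "delta_rot": [[0,0,0],[0,0,-1],[0,0,-2],[0,0,-3],[0,0,-4],[0,0,-5],[0,0,-5.5],[0,0,-5.5]]}}

```text
clock: 1.43
eef_pos: [0.6024, 0.0638, 0.1601]
tool_rot: [0.754, 0.656, -0.001, -0.001]
ft_force: [0.6, 1.5, 0.3]
grip_width: 0.0001
```

```bash
python3 -c "
from h import *
togo(ledge(.125),.155)
p,d=bot.camera('wrist'); cv2.imwrite('pics/w1.png',p[:,:,::-1]);togo(ledge(.125),.155)
p,d=bot.camera('scene'); cv2.imwrite('pics/s1.png',p[100:310,150:430,::-1].repeat(2,0).repeat(2,1))"
```

```text
pos [0.6024 0.0638 0.1601] F [0.62 1.55 0.3 ] tool delta [-0.0017  0.0029  0.0051] rot [-0.1   0.02 -0.01] t 1.4333 w 0.0001
pos [0.6076 0.0584 0.1571] F [ 6.05 -1.96 -0.45] tool delta [ 0.003  -0.0031  0.0021] rot [ 0.06  0.24 -0.37] t 1.4833 w 0.0002
```

View pics/w1.png

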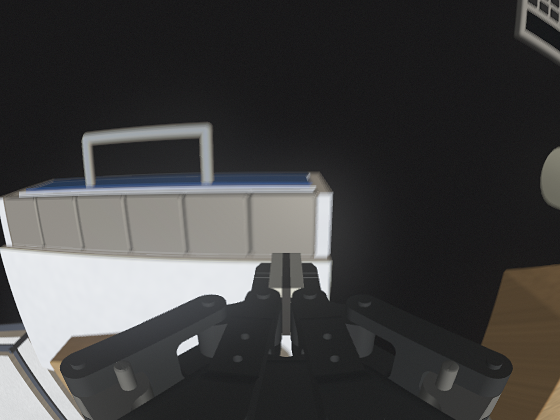

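View pics/s1.png

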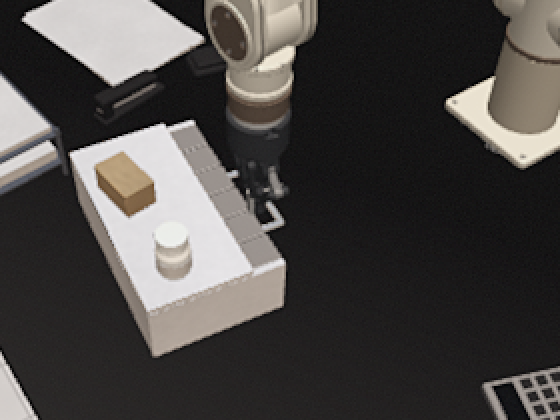

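```bash
cat >> h.py <<'E'
def wcast(cal,u,v,z):
    f=210/np.tan(np.radians(cal['fovy']/2)); dx,dy=u-cal['cx'],v-cal['cy']; r=np.hypot(dx,dy); th=r/f
    d=R.from_quat(cal['orientation']).apply([np.sin(th)*dx/r,np.sin(th)*dy/r,np.cos(th)]); o=np.array(cal['origin'])
    return o+d*(z-o[2])/d[2]
def unit(p): q=np.array(p[:2])-C; return (q@UX).round(4),(q@UY).round(4)
E
python3 -c "
from h import *
bot.camera('wrist')
cal=bot.calibration('wrist');togo(ledge(.125),.155)
p,d=bot.camera('wrist'); cv2.imwrite('pics/w2.png',p[160:280,0:350,::-1].repeat(2,0).repeat(2,1))
import json;json.dump({k:np.array(v).tolist() for k,v in cal.items()},open('wc.json','w'))"
```

```text
pos [0.6024 0.0632 0.1584] F [-0.27  0.12 -0.12] tool delta [-0.001   0.0027  0.0034] rot [-0.22  0.06 -0.26] t 1.5833 w 0.0003
```

View pics/w2.png

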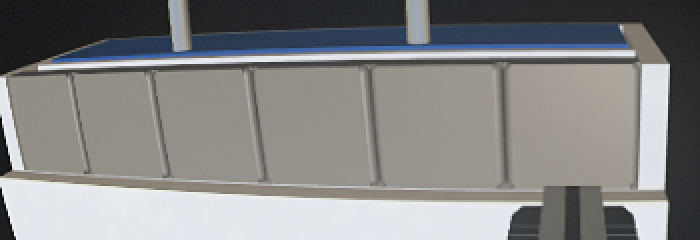

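The row runs from (7,78) to (637,63) in this 2x crop, with block edges at x≈72, 150, 247, 366 and 500. The fingertips are over the +y end block.

```bash
python3 -c "
from h import *
import json;cal=json.load(open('wc.json'))
for n,u,v in [('edge65f',501,64),('edge65b',506,186),('endf',636,64),('endb',633,188),('e54f',366,66),('e54b',376,184),('e43f',248,68),('e43b',263,180)]:
    print(n,unit(wcast(cal,u/2,160+v/2,.098)))
print(unit(wcast(cal,90,160+48/2,.056)))
togo(ledge(.125),.155)"
```

```text
edge65f (np.float64(-0.023), np.float64(0.1006))
edge65b (np.float64(0.024), np.float64(0.1008))
endf (np.float64(-0.0228), np.float64(0.1488))
endb (np.float64(0.0251), np.float64(0.1489))
e54f (np.float64(-0.023), np.float64(0.0501))
e54b (np.float64(0.0239), np.float64(0.0496))
e43f (np.float64(-0.0232), np.float64(0.0001))
e43b (np.float64(0.0235), np.float64(-0.0002))
(np.float64(-0.025), np.float64(-0.0611))
pos [0.6015 0.0646 0.1594] F [-0.04  0.13  0.47] tool delta [-0.0023  0.0039  0.0044] rot [-0.2   0.03 -0.14] t 1.6333 w -0.0001
```

>>> {"fn": "jog_arm", "kwargs": {"jaw": [1,1,1,1,1,1,1,1], "linear": [[-0.001,0.001,0.008],[-0.002,0.003,0.018],[-0.002,0.003,0.027],[-0.002,0.003,0.033],[-0.002,0.003,0.037],[-0.002,0.003,0.038],[-0.002,0.003,0.038],[-0.002,0.003,0.038]], "delta_rot": [[0,0,0],[0,0,0],[0,0,0],[0,0,0],[0,0,0],[0,0,0],[0,0,0],[0,0,0]]}}

```text
clock: 2.3
eef_pos: [0.6046, 0.0635, 0.1236]
tool_rot: [0.754, 0.656, 0.0, 0.0]
ft_force: [0.8, 0.1, -0.2]
grip_width: 0.0
```

```bash
python3 -c "
from h import *
togo(ledge(.125),.115)"
```

```text
pos [0.6046 0.0635 0.1236] F [ 0.78  0.12 -0.23] tool delta [-0.0017  0.0006  0.0086] rot [ 0.03 -0.01  0.02] t 2.3 w 0.0
```

>>> {"fn": "jog_arm", "kwargs": {"jaw": [1,1,1,1,1,1,1,1], "linear": [[-0.001,0,0.002],[-0.001,0,0.004],[-0.001,0,0.006],[-0.001,0,0.008],[-0.001,0,0.009],[-0.001,0,0.0095],[-0.001,0,0.0095],[-0.001,0,0.0095]], "delta_rot": [[0,0,0],[0,0,0],[0,0,0],[0,0,0],[0,0,0],[0,0,0],[0,0,0],[0,0,0]]}}

```text
clock: 2.97
eef_pos: [0.6044, 0.0623, 0.1138]
tool_rot: [0.754, 0.656, -0.0, 0.0]
ft_force: [-0.5, 0.1, 0.7]
grip_width: 0.0
```

>>> {"fn": "jog_arm", "kwargs": {"jaw": [1,1,1,1,1,1,1,1], "linear": [[0,0,0.0005],[0,0,0.001],[0,0,0.0015],[0,0,0.0015],[0,0,0.0015],[0,0,0.0015],[0,0,0.0015],[0,0,0.0015]], "delta_rot": [[0,0,0],[0,0,0],[0,0,0],[0,0,0],[0,0,0],[0,0,0],[0,0,0],[0,0,0]]}}

```text
clock: 3.63
eef_pos: [0.6044, 0.0623, 0.1123]
tool_rot: [0.754, 0.656, 0.0, 0.0]
ft_force: [-0.6, -0.1, -0.5]
grip_width: -0.0003
```

>>> {"fn": "jog_arm", "kwargs": {"jaw": [1,1,1,1,1,1,1,1], "linear": [[0,0,0.0003],[0,0,0.0006],[0,0,0.0009],[0,0,0.0012],[0,0,0.0012],[0,0,0.0012],[0,0,0.0012],[0,0,0.0012]], "delta_rot": [[0,0,0],[0,0,0],[0,0,0],[0,0,0],[0,0,0],[0,0,0],[0,0,0],[0,0,0]]}}

```text
clock: 4.3
eef_pos: [0.6044, 0.0623, 0.1111]
tool_rot: [0.754, 0.656, 0.0, 0.0]
ft_force: [-0.3, -0.0, -0.3]
grip_width: -0.0001
```

```bash
python3 -c "
from h import *
togo(ledge(.125),.115)
p,d=bot.camera('wrist'); cv2.imwrite('pics/w3.png',p[160:280,150:400,::-1].repeat(3,0).repeat(3,1))
togo(ledge(.125),.115)
p,d=bot.camera('scene');cv2.imwrite('pics/s3.png',p[150:250,220:340,::-1].repeat(5,0).repeat(5,1))
togo(ledge(.125),.115)
"
```

```text
pos [0.6044 0.0623 0.1111] F [-0.28 -0.02 -0.25] tool delta [-0.0005  0.0006 -0.0039] rot [ 0. -0. -0.] t 4.3 w -0.0001
pos [0.6044 0.0623 0.1111] F [-0.47 -0.06  0.53] tool delta [-0.0004  0.0007 -0.0039] rot [ 0.  0. -0.] t 4.35 w -0.0001
pos [0.6044 0.0623 0.1111] F [-0.23 -0.36  0.05] tool delta [-0.0004  0.0007 -0.0039] rot [ 0.  0. -0.] t 4.4 w 0.0002
```

View pics/w3.png

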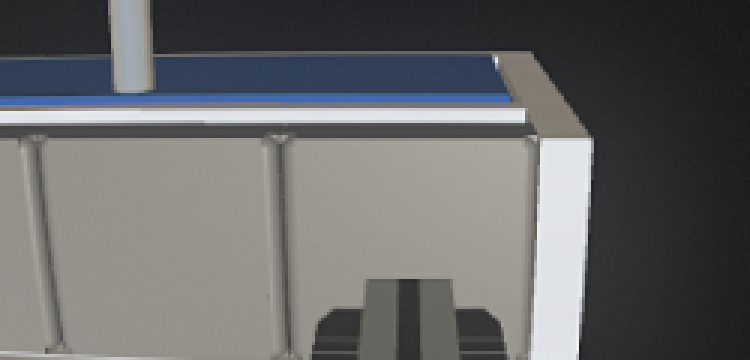

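View pics/s3.png

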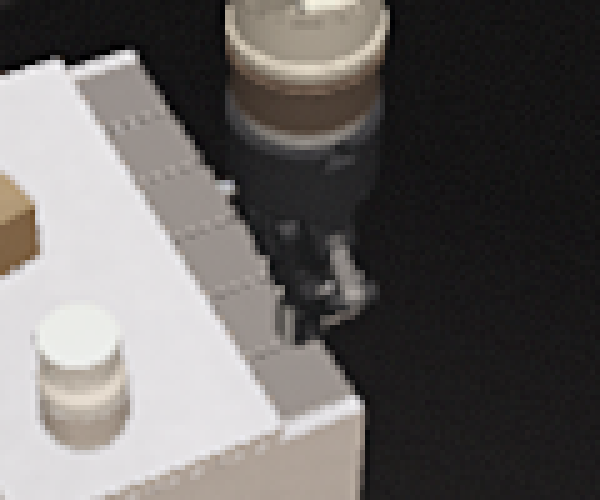

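```bash
python3 -c "
from h import *
c=bot.calibration('scene')
for z in (.094,.1,.11): print(z,unit(cast(c,220+303/5,150+343/5,z)))
print(unit(cast(c,220+72/5,150+72/5,.098)),unit(cast(c,220+358/5,150+402/5,.098)),unit(cast(c,220+255/5,150+358/5,.098)))
w=bot.calibration('wrist'); print(w)
"
```

```text
0.094 (np.float64(-0.0167), np.float64(0.1034))
0.1 (np.float64(-0.0143), np.float64(0.1079))
0.11 (np.float64(-0.0104), np.float64(0.1153))
(np.float64(0.0164), np.float64(-0.1542)) (np.float64(-0.0234), np.float64(0.1569)) (np.float64(0.0137), np.float64(0.1045))
{'fovy': 65.70646984690485, 'cx': 285.81706879571243, 'cy': 212.56166445629339, 'origin': array([0.53564308, 0.07155317, 0.27686313]), 'orientation': array([0.7472545 , 0.6498682 , 0.09148727, 0.10446111])}
```

```bash
python3 -c "
from h import *
w=bot.calibration('wrist')
for z in (.094,.11,.13): print(z,unit(wcast(w,286.5,160+280/3,z)))
s,d=bot.camera('scene'); 
c=bot.calibration('scene')
f=210/np.tan(np.radians(c['fovy']/2))
def pr(p):
    q=R.from_quat(c['orientation']).inv().apply(np.array(p)-c['origin']); return q[:2]/q[2]*f+[c['cx'],c['cy']],q[2]
for x in(-.011,.011):
  for y in(.11,.14):
    for z in (.094,.12): print(x,y,z,pr([*ledge(y,x),z]))
print(d[210:225:1,276:290:2])
p,dw=bot.camera('wrist'); print(dw[245:262:2,286])
cv2.imwrite('pics/s4.png',cv2.resize(s[190:235,260:320,::-1],None,fx=12,fy=12,interpolation=cv2.INTER_NEAREST))
"
```

```text
0.094 (np.float64(0.0081), np.float64(0.1256))
0.11 (np.float64(0.0013), np.float64(0.1256))
0.13 (np.float64(-0.0072), np.float64(0.1255))
-0.011 0.11 0.094 (array([279.84105087, 220.91014845]), np.float64(1.1941113083669712))
-0.011 0.11 0.12 (array([279.99117049, 214.86733146]), np.float64(1.1747121335541237))
-0.011 0.14 0.094 (array([284.70767127, 228.49090823]), np.float64(1.1763010271861416))
-0.011 0.14 0.12 (array([284.94170647, 222.48217902]), np.float64(1.1569018523732941))
0.011 0.11 0.094 (array([272.74552653, 223.56207686]), np.float64(1.187479886320844))
0.011 0.11 0.12 (array([272.77865782, 217.52899614]), np.float64(1.1680807115079965))
0.011 0.14 0.094 (array([277.53169629, 231.22619591]), np.float64(1.1696696051400144))
0.011 0.14 0.12 (array([277.64605876, 225.22895609]), np.float64(1.150270430327167))
[[1.1057945 1.1068995 1.0988061 1.0721831 1.0540502 1.0424882 1.049649 ]
 [1.1205132 1.1080569 1.0878359 1.0722876 1.053956  1.0446391 1.0480518]
 [1.1271352 1.1224539 1.0845042 1.072181  1.0619044 1.0443584 1.0474201]
 [1.1227299 1.1256846 1.0893322 1.0746529 1.061
[... 231 characters left out ...]
51 1.3305588]
 [1.1359526 1.135225  1.1273515 1.1349292 1.3314884 1.3214118 1.3275882]
 [1.1411452 1.1396466 1.1301132 1.1409427 1.3280858 1.3215418 1.3227456]
 [1.1949096 1.1448885 1.1895771 1.1928722 1.3263304 1.3206834 1.3229778]
 [1.1957818 1.1917908 1.1928843 1.1962384 1.1895175 1.320771  1.3162063]
 [1.1896116 1.1885226 1.1962816 1.1926507 1.1946468 1.3138223 1.3164558]
 [1.1850989 1.1856546 1.1856025 1.1872789 1.1872318 1.3070861 1.3154069]
 [1.1806027 1.1884716 1.1823993 1.1847084 1.1868178 1.18181   1.31181  ]
 [1.1834447 1.1878372 1.1834995 1.1870241 1.1791996 1.1845763 1.3043673]]
[0.18946521 0.19079468 0.19192755 0.19204907 0.14861055 0.14669743
 0.14432082 0.14266431 0.14106317]
```

View pics/s4.png

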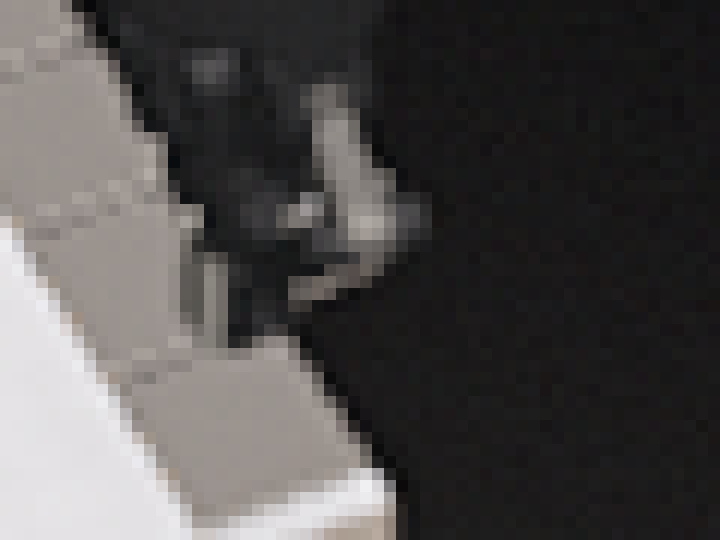

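```bash
python3 -c "
from h import *
o=bot.get_obs();w=bot.calibration('wrist');p,d=bot.camera('wrist')
f=210/np.tan(np.radians(w['fovy']/2))
def dep(u,v):
    dx,dy=u-w['cx'],v-w['cy'];r=np.hypot(dx,dy);th=r/f
    D=d[v,u]; return R.from_quat(w['orientation']).apply([np.tan(th)*dx/r*D,np.tan(th)*dy/r*D,D])+w['origin']
for u,v in [(280,245),(286,245),(280,255),(286,255),(280,258),(295,258),(286,275),(286,240),(260,240),(230,230),(200,230)]:
    P=dep(u,v);print(u,v,d[v,u],P.round(4),unit(P),'tool',R.from_quat(o['tool_rot']).inv().apply(P-o['eef_pos']).round(4))
print(o['joint_pos'],o['eef_pos'])
c=bot.calibration('scene');s,ds=bot.camera('scene');fs=210/np.tan(np.radians(c['fovy']/2))
for u,v in [(278,218),(282,218),(282,222),(290,230),(276,225),(240,210)]:
    D=ds[v,u];P=R.from_quat(c['orientation']).apply([(u-c['cx'])/fs*D,(v-c['cy'])/fs*D,D])+c['origin'];print('scene',u,v,P.round(4),unit(P))
"
```

```text
280 245 0.1902663 [0.6051 0.0585 0.0992] (np.float64(0.0006), np.float64(0.1218)) tool [-0.0036  0.0013  0.0119]
286 245 0.19123048 [0.606  0.062  0.0983] (np.float64(0.001), np.float64(0.1253)) tool [-0.0001  0.0016  0.0128]
280 255 0.14546408 [0.5931 0.061  0.1423] (np.float64(-0.0117), np.float64(0.1226)) tool [-0.0029 -0.011  -0.0312]
286 255 0.14714272 [0.5941 0.0636 0.1407] (np.float64(-0.011), np.float64(0.1253)) tool [-0.0002 -0.0103 -0.0296]
280 258 0.14247757 [0.5932 0.061  0.1454] (np.float64(-0.0116), np.float64(0.1226)) tool [-0.0028 -0.0109 -0.0343]
295 258 0.14325312 [0.5944 0.0676 0.1447] (np.float64(-0.0113), np.float64(0.1293)) tool [ 0.0038 -0.0106 -0.0336]
286 275 0.12633169 [0.5935 0.0636 0.1622] (np.float64(-0.0117), np.float64(0.1252)) tool [-0.0002 -0.011  -0.0511]
286 240 0.19074622 [0.603  0.0624 0.0979] (np.float64(-0.0021), np.float64(0.1253)) tool [-0.0001 -0.0014  0.0132]
260 240 0.18937913 [0.6004 0.0474 0.0992] (np.float64(-0.0025), np.float64(0.1101)) tool [-0.0153 -0.0019  0.0119]
230 230 0.1877792 [0.592  0.0309 0.0991] (np.float64(-0.0086), np.float64(0.0926)) tool [-0.0328 -0.0079  0.012 ]
200 230 0.18840513 [0.5898 0.0127 0.0985] (np.float64(-0.0083), np.float64(0.0743)) tool [-0.0512 -0.0076  0.0126]
[1.02773781e-01 5.06983128e-01 1.38947781e-01 1.20274180e+00
 9.27499161e-06 2.41600002e-01] [0.60438833 0.06233794 0.11109463]
scene 278 218 [0.6154 0.0725 0.1459] (np.float64(0.0088), np.float64(0.137))
scene 282 218 [0.6056 0.0771 0.144 ] (np.float64(-0.0015), np.float64(0.1402))
scene 282 222 [0.5907 0.0571 0.097 ] (np.float64(-0.0135), np.float64(0.1183))
scene 290 230 [0.5887 0.0926 0.0972] (np.float64(-0.0204), np.float64(0.1532))
scene 276 225 [0.6114 0.0579 0.0988] (np.float64(0.0069), np.float64(0.122))
scene 240 210 [ 0.6698 -0.0361  0.109 ] (np.float64(0.0777), np.float64(0.037))
```

Both cameras put the closed fingertips at z≈0.139, although the reported TCP is at 0.111. With no contact force either, the fingertips must sit about 28 mm behind the stated TCP, not 17 mm ahead of it. I'll trust the cameras and descend carefully.

>>> {"fn": "jog_arm", "kwargs": {"jaw": [1,1,1,1,1,1,1,1], "linear": [[0,0,0.004],[0,0,0.01],[0,0,0.016],[0,0,0.022],[0,0,0.027],[0,0,0.03],[0,0,0.03],[0,0,0.03]], "delta_rot": [[0,0,0],[0,0,0],[0,0,0],[0,0,0],[0,0,0],[0,0,0],[0,0,0],[0,0,0]]}}

```text
clock: 5.27
eef_pos: [0.6042, 0.0623, 0.0807]
tool_rot: [0.754, 0.656, -0.0, -0.0]
ft_force: [-0.2, 0.5, 0.7]
grip_width: 0.0001
```

```bash
cat >> h.py <<'E'
def wdep(d,w,u,v):
    f=210/np.tan(np.radians(w['fovy']/2))
    dx,dy=u-w['cx'],v-w['cy'];r=np.hypot(dx,dy);th=r/f
    D=d[v,u]; return R.from_quat(w['orientation']).apply([np.tan(th)*dx/r*D,np.tan(th)*dy/r*D,D])+w['origin']
E
python3 -c "
from h import *
o=bot.get_obs();w=bot.calibration('wrist');p,d=bot.camera('wrist')
print(o['eef_pos'],o['ft_force'])
for v in (246,248,250,251,252,253,254,255,256,258): P=wdep(d,w,282,v);print(v,P.round(4),unit(P))
cv2.imwrite('pics/w5.png',p[:,:,::-1])
"
```

```text
[0.60419444 0.06229354 0.08073099] [-0.22172463  0.47182681  0.66840447]
246 [0.5935 0.0617 0.0998] (np.float64(-0.0114), np.float64(0.1233))
248 [0.5946 0.0615 0.0996] (np.float64(-0.0102), np.float64(0.1233))
250 [0.5958 0.0614 0.0994] (np.float64(-0.0091), np.float64(0.1233))
251 [0.597  0.0612 0.0976] (np.float64(-0.0078), np.float64(0.1233))
252 [0.5975 0.0611 0.0976] (np.float64(-0.0073), np.float64(0.1233))
253 [0.5936 0.0618 0.1083] (np.float64(-0.0113), np.float64(0.1234))
254 [0.5938 0.0617 0.1091] (np.float64(-0.0111), np.float64(0.1234))
255 [0.5938 0.0617 0.1102] (np.float64(-0.0111), np.float64(0.1234))
256 [0.5939 0.0617 0.1111] (np.float64(-0.011), np.float64(0.1234))
258 [0.5935 0.0618 0.1141] (np.float64(-0.0113), np.float64(0.1234))
```

View pics/w5.png

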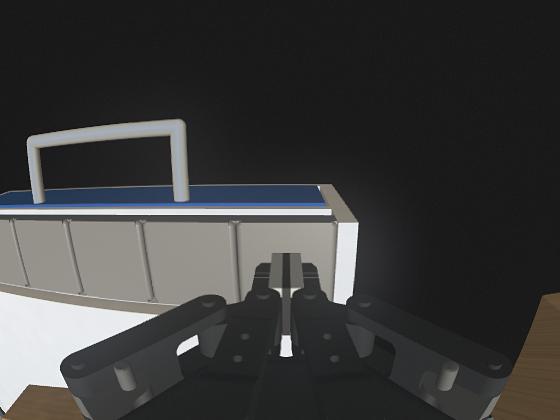

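>>> {"fn": "jog_arm", "kwargs": {"jaw": [1,1,1,1,1,1,1,1], "linear": [[0,0,0.002],[0,0,0.004],[0,0,0.006],[0,0,0.008],[0,0,0.009],[0,0,0.0095],[0,0,0.0095],[0,0,0.0095]], "delta_rot": [[0,0,0],[0,0,0],[0,0,0],[0,0,0],[0,0,0],[0,0,0],[0,0,0],[0,0,0]]}}

```text
clock: 5.98
eef_pos: [0.6047, 0.0623, 0.0737]
tool_rot: [0.754, 0.656, 0.001, 0.001]
ft_force: [-3.9, 0.0, 9.7]
grip_width: -0.0
```

>>> {"fn": "jog_arm", "kwargs": {"jaw": [1,1,1,1,1,1,1,1], "linear": [[0,0,0.0005],[0,0,0.001],[0,0,0.0012],[0,0,0.0012],[0,0,0.0012],[0,0,0.0012],[0,0,0.0012],[0,0,0.0012]], "delta_rot": [[0,0,0],[0,0,0],[0,0,0],[0,0,0],[0,0,0],[0,0,0],[0,0,0],[0,0,0]]}}

```text
clock: 6.65
eef_pos: [0.6047, 0.0624, 0.0731]
tool_rot: [0.754, 0.656, 0.001, 0.001]
ft_force: [-4.5, -0.2, 12.6]
grip_width: 0.0
```

The +y end block is stiff: 9.7 N and then 12.6 N at about 2 mm, with contact at TCP z≈0.0757. I'll hop to the next one.

>>> {"fn": "jog_arm", "kwargs": {"jaw": [1,1,1,1,1,1,1,1], "linear": [[0,0,-0.008],[-0.018,0,-0.01],[-0.038,0,-0.01],[-0.049,0,-0.009],[-0.05,0,-0.006],[-0.05,0,-0.004],[-0.05,0,-0.002],[-0.05,0,-0.002]], "delta_rot": [[0,0,0],[0,0,0],[0,0,0],[0,0,0],[0,0,0],[0,0,0],[0,0,0],[0,0,0]]}}

```text
clock: 7.32
eef_pos: [0.5973, 0.0133, 0.0717]
tool_rot: [0.754, 0.657, -0.0, -0.0]
ft_force: [-0.6, -0.5, 1.1]
grip_width: -0.0003
```

That reads 1.1 N at 4 mm below the contact level, so this block (y=+75) looks like the cover. I'll press down slowly to the catch.

>>> {"fn": "jog_arm", "kwargs": {"jaw": [1,1,1,1,1,1,1,1], "linear": [[0,0,0.0005],[0,0,0.001],[0,0,0.0015],[0,0,0.002],[0,0,0.0025],[0,0,0.003],[0,0,0.003],[0,0,0.003]], "delta_rot": [[0,0,0],[0,0,0],[0,0,0],[0,0,0],[0,0,0],[0,0,0],[0,0,0],[0,0,0]]}}

```text
clock: 7.98
eef_pos: [0.5976, 0.0131, 0.0694]
tool_rot: [0.754, 0.656, 0.0, -0.0]
ft_force: [-0.1, 1.2, 2.0]
grip_width: -0.0002
```

>>> {"fn": "jog_arm", "kwargs": {"jaw": [1,1,1,1,1,1,1,1], "linear": [[0,0,0.0005],[0,0,0.001],[0,0,0.0015],[0,0,0.002],[0,0,0.0025],[0,0,0.003],[0,0,0.003],[0,0,0.003]], "delta_rot": [[0,0,0],[0,0,0],[0,0,0],[0,0,0],[0,0,0],[0,0,0],[0,0,0],[0,0,0]]}}

```text
clock: 8.65
eef_pos: [0.5977, 0.0129, 0.0673]
tool_rot: [0.754, 0.656, 0.0, 0.0]
ft_force: [-1.8, 1.3, 5.9]
grip_width: -0.0001
```

>>> {"fn": "jog_arm", "kwargs": {"jaw": [1,1,1,1,1,1,1,1], "linear": [[0,0,0.0005],[0,0,0.001],[0,0,0.0015],[0,0,0.002],[0,0,0.0025],[0,0,0.003],[0,0,0.003],[0,0,0.003]], "delta_rot": [[0,0,0],[0,0,0],[0,0,0],[0,0,0],[0,0,0],[0,0,0],[0,0,0],[0,0,0]]}}

```text
clock: 9.32
eef_pos: [0.5977, 0.0129, 0.0644]
tool_rot: [0.754, 0.656, 0.0, 0.0]
ft_force: [-1.5, 1.3, 6.8]
grip_width: 0.0
```

```bash
python3 -c "
from h import *
p,d=bot.camera('wrist'); cv2.imwrite('pics/w6.png',p[:,:,::-1]);print(bot.get_obs()['ft_force'])
"
```

```text
[-2.11908037  1.34756945  6.48541468]
```

View pics/w6.png

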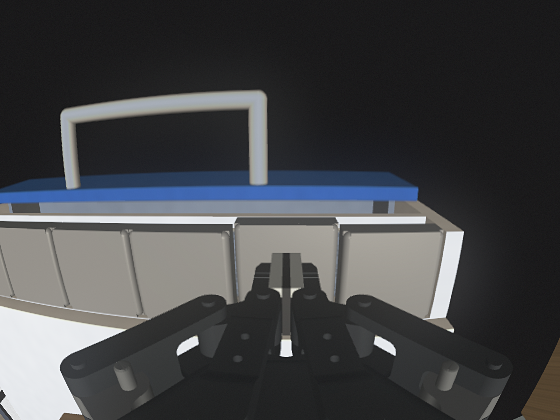

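The wrist view shows the cover sunk at (286,240) and the blue front sprung ajar at rows 175-198, with the handle bar from (62,112) to (267,97). I'll lift off and measure the handle.

>>> {"fn": "jog_arm", "kwargs": {"jaw": [1,1,1,1,1,1,1,1], "linear": [[0,0,-0.004],[0,0,-0.012],[0,0,-0.025],[0,0,-0.04],[0,0,-0.055],[0,0,-0.065],[0,0,-0.07],[0,0,-0.07]], "delta_rot": [[0,0,0],[0,0,0],[0,0,0],[0,0,0],[0,0,0],[0,0,0],[0,0,0],[0,0,0]]}}

```text
clock: 10.03
eef_pos: [0.5983, 0.0126, 0.1347]
tool_rot: [0.755, 0.656, 0.001, 0.001]
ft_force: [0.4, 1.1, 0.4]
grip_width: 0.0002
```

```bash
python3 -c "
from h import *
bot.camera('top')
o=bot.get_obs();w=bot.calibration('wrist');p,d=bot.camera('wrist'); cv2.imwrite('pics/w7.png',p[:,:,::-1]);np.save('pics/w7.npy',d)
import json;json.dump({k:np.array(v).tolist() for k,v in w.items()},open('wc.json','w'));print(o['eef_pos'],o['ft_force'],o['clock'])
"
```

```text
[0.59764485 0.01260893 0.13357631] [ 0.64173961  0.19296935 -1.07235983] 10.0833
```

View pics/w7.png

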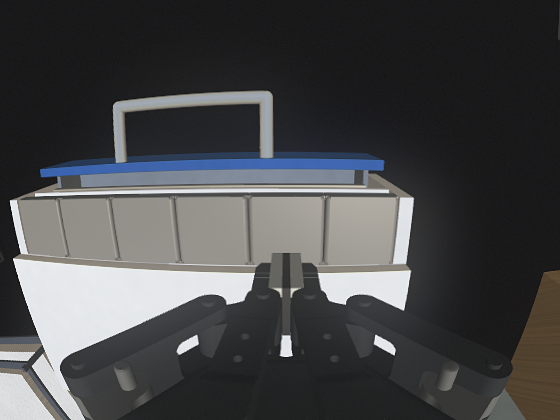

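```bash
python3 -c "
from h import *
import json;w=json.load(open('wc.json'));d=np.load('pics/w7.npy')
for n,u,v,z in [('barL',118,105,.056),('barM',200,99,.056),('barR',268,97,.056),('faceTopFront L',60,170,.09),('blue front',200,160,.09)]:
    print(n,unit(wcast(w,u,v,z)),wdep(d,w,u,v).round(4),unit(wdep(d,w,u,v)))
"
```

```text
barL (np.float64(-0.0903), np.float64(-0.06)) [ 0.4907 -0.1063  0.0608] (np.float64(-0.0899), np.float64(-0.0573))
barM (np.float64(-0.089), np.float64(0.0106)) [ 0.5018 -0.0376  0.0623] (np.float64(-0.0885), np.float64(0.0123))
barR (np.float64(-0.0886), np.float64(0.062)) [0.5089 0.0119 0.0604] (np.float64(-0.0882), np.float64(0.0623))
faceTopFront L (np.float64(-0.0443), np.float64(-0.0995)) [ 0.5303 -0.1771  0.0631] (np.float64(-0.041), np.float64(-0.122))
blue front (np.float64(-0.046), np.float64(0.0185)) [ 0.5466 -0.0447  0.0641] (np.float64(-0.0431), np.float64(0.0115))
```

```bash
python3 -c "
from h import *
import json;w=json.load(open('wc.json'));d=np.load('pics/w7.npy')
o=bot.get_obs();Rt=R.from_quat(o['tool_rot'])
for u,v in [(286,256),(280,270),(280,300),(265,266),(258,280),(260,295),(240,310),(210,302),(80,370),(120,350),(240,360)]:
    P=wdep(d,w,u,v);print(u,v,'tool',(Rt.inv().apply(P-o['eef_pos'])*1000).round(1), 'behind tip mm',round((P[2]-o['eef_pos'][2]-.0223)*1000,1))
togo(ledge(0,-.065),.085)
"
```

```text
286 256 tool [ -0.2 -10.1 -32.1] behind tip mm 9.8
280 270 tool [ -2.6 -10.2 -46.7] behind tip mm 24.4
280 300 tool [ -2.4  -5.9 -63.2] behind tip mm 40.9
265 266 tool [ -9.6  -5.9 -33.7] behind tip mm 11.4
258 280 tool [-11.7  -6.  -47.5] behind tip mm 25.2
260 295 tool [ -9.  -12.4 -70.5] behind tip mm 48.2
240 310 tool [-15.1 -10.8 -77.8] behind tip mm 55.5
210 302 tool [-25.1 -12.7 -76.5] behind tip mm 54.2
80 370 tool [ -54.4  -11.  -113.9] behind tip mm 91.6
120 350 tool [ -46.6  -10.9 -102.9] behind tip mm 80.6
240 360 tool [ -11.5  -14.1 -105.8] behind tip mm 83.5
pos [0.5971 0.0127 0.1329] F [-0.77 -0.73 -0.83] tool delta [-0.0752 -0.064   0.0479] rot [-0.04  0.02 -0.01] t 10.1333 w 0.0001
```

>>> {"fn": "jog_arm", "kwargs": {"jaw": [1,1,1,1,1,1,1,1], "linear": [[-0.01,-0.009,0],[-0.025,-0.021,0],[-0.042,-0.036,0],[-0.058,-0.05,0.005],[-0.07,-0.06,0.015],[-0.075,-0.064,0.025],[-0.075,-0.064,0.033],[-0.075,-0.064,0.036]], "delta_rot": [[0,0,0],[0,0,0],[0,0,0],[0,0,0],[0,0,0],[0,0,0],[0,0,0],[0,0,0]]}}

```text
clock: 10.8
eef_pos: [0.5222, -0.0527, 0.0953]
tool_rot: [0.755, 0.656, -0.001, -0.001]
ft_force: [0.4, 0.7, 0.1]
grip_width: 0.0
```

```bash
python3 -c "
from h import *
bot.camera('top');bot.camera('top')
o=bot.get_obs();w=bot.calibration('wrist');p,d=bot.camera('wrist'); cv2.imwrite('pics/w8.png',p[:,:,::-1])
togo(ledge(0,-.065),.0177)
for u,v in [(286,v) for v in range(130,262,6)]: P=wdep(d,w,u,v);print(u,v,P[2].round(4),unit(P))
"
```

```text
pos [ 0.524  -0.0522  0.0969] F [ 0.18  0.95 -0.88] tool delta [-0.0009 -0.0005  0.0792] rot [-0.04 -0.    0.03] t 10.95 w 0.0001
286 130 0.0007 (np.float64(-0.1282), np.float64(0.0008))
286 136 0.0008 (np.float64(-0.1234), np.float64(0.0008))
286 142 0.0009 (np.float64(-0.1186), np.float64(0.0008))
286 148 0.0011 (np.float64(-0.1137), np.float64(0.0008))
286 154 0.0011 (np.float64(-0.1089), np.float64(0.0008))
286 160 0.0007 (np.float64(-0.104), np.float64(0.0008))
286 166 -0.0005 (np.float64(-0.0989), np.float64(0.0008))
286 172 0.0007 (np.float64(-0.0941), np.float64(0.0008))
286 178 0.0003 (np.float64(-0.0891), np.float64(0.0008))
286 184 0.0001 (np.float64(-0.0841), np.float64(0.0008))
286 190 0.0613 (np.float64(-0.0919), np.float64(0.0007))
286 196 0.0611 (np.float64(-0.088), np.float64(0.0007))
286 202 0.0005 (np.float64(-0.069), np.float64(0.0008))
286 208 0.0009 (np.float64(-0.0639), np.float64(0.0008))
286 214 0.0005 (np.float64(-0.0586), np.float64(0.0008))
286 220 0.0007 (np.float64(-0.0534), np.float64(0.0008))
286 226 0.001 (np.float64(-0.0482), np.float64(0.0008))
286 232 -0.0005 (np.float64(-0.0423), np.float64(0.0008))
286 238 0.0175 (np.float64(-0.0435), np.float64(0.0008))
286 244 0.0308 (np.float64(-0.0436), np.float64(0.0007))
286 250 0.0435 (np.float64(-0.0438), np.float64(0.0007))
286 256 0.1285 (np.float64(-0.0761), np.float64(0.0006))
```

View pics/w8.png

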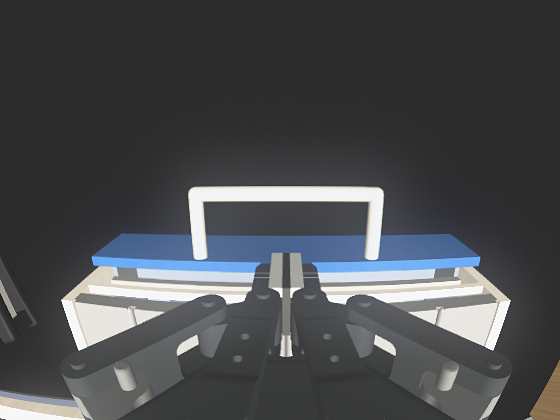

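The handle (bar at row 193, columns 190-383) is centred. The finger spans x −76 to −54 mm, and the free gap runs from −85 to −44 mm, so I can descend.

>>> {"fn": "jog_arm", "kwargs": {"jaw": [1,1,1,1,1,1,1,1], "linear": [[0,0,0.007],[0,0,0.017],[0,0,0.029],[0,0,0.042],[0,0,0.055],[0,0,0.067],[0,0,0.075],[0,0,0.078]], "delta_rot": [[0,0,0],[0,0,0],[0,0,0],[0,0,0],[0,0,0],[0,0,0],[0,0,0],[0,0,0]]}}

```text
clock: 11.62
eef_pos: [0.5225, -0.0523, 0.0175]
tool_rot: [0.754, 0.657, -0.001, -0.001]
ft_force: [-0.3, 0.3, 0.0]
grip_width: -0.0003
```

```bash
python3 -c "
from h import *
bot.camera('wrist')
p,d=bot.camera('wrist'); cv2.imwrite('pics/w9.png',p[:,:,::-1])
togo(ledge(0,-.075),.0177)
"
```

```text
pos [ 0.5232 -0.0524  0.0186] F [-0.87 -0.45  0.1 ] tool delta [-0.0006 -0.0098  0.0009] rot [-0.08  0.    0.01] t 11.7167 w -0.0001
```

View pics/w9.png

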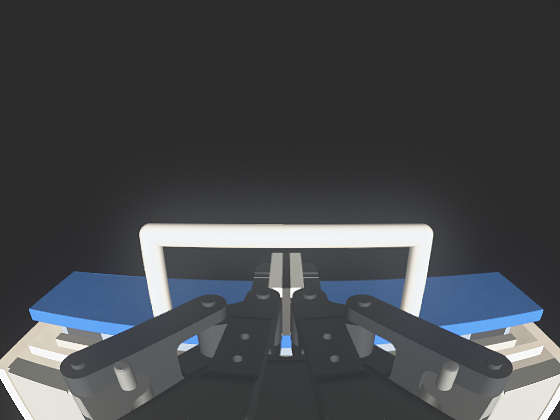

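The fingertips are behind the bar at (286,255), inside the handle loop. I'll pull slowly.

>>> {"fn": "jog_arm", "kwargs": {"jaw": [1,1,1,1,1,1,1,1], "linear": [[0,-0.004,0],[0,-0.008,0],[0,-0.012,0],[0,-0.017,0],[0,-0.022,0],[0,-0.027,0],[0,-0.032,0],[0,-0.037,0]], "delta_rot": [[0,0,0],[0,0,0],[0,0,0],[0,0,0],[0,0,0],[0,0,0],[0,0,0],[0,0,0]]}}

```text
clock: 12.38
eef_pos: [0.4873, -0.0475, 0.02]
tool_rot: [0.754, 0.656, 0.001, 0.001]
ft_force: [2.9, 0.4, 0.8]
grip_width: -0.0001
```

>>> {"fn": "jog_arm", "kwargs": {"jaw": [1,1,1,1,1,1,1,1], "linear": [[0,-0.005,0],[0,-0.01,0],[0,-0.015,0],[0,-0.02,0],[0,-0.025,0],[0,-0.029,0],[0,-0.033,0],[0,-0.036,0]], "delta_rot": [[0,0,0],[0,0,0],[0,0,0],[0,0,0],[0,0,0],[0,0,0],[0,0,0],[0,0,0]]}}

```text
clock: 13.05
eef_pos: [0.4505, -0.0424, 0.0192]
tool_rot: [0.754, 0.656, -0.0, -0.0]
ft_force: [2.2, -0.6, 2.5]
grip_width: 0.0003
```

>>> {"fn": "jog_arm", "kwargs": {"jaw": [1,1,1,1,1,1,1,1], "linear": [[0,-0.001,0],[0,-0.002,0],[0,-0.003,0],[0,-0.004,0],[0,-0.005,0],[0,-0.006,0],[0,-0.006,0],[0,-0.006,0]], "delta_rot": [[0,0,0],[0,0,0],[0,0,0],[0,0,0],[0,0,0],[0,0,0],[0,0,0],[0,0,0]]}}

```text
clock: 13.72
eef_pos: [0.4464, -0.0419, 0.0193]
tool_rot: [0.754, 0.656, 0.0, 0.001]
ft_force: [5.1, -0.6, -3.8]
grip_width: -0.0
```

```bash
python3 -c "
from h import *
o=bot.get_obs(); print(unit(o['eef_pos']),o['ft_force'],o['eef_pos'])
"
```

```text
(np.float64(-0.1427), np.float64(0.0004)) [ 5.13325292 -0.59381261 -3.82459388] [ 0.44642922 -0.0418837   0.01932448]
```

>>> {"fn": "jog_arm", "kwargs": {"jaw": [1,1,1,1,1,1,1,1], "linear": [[0,-0.001,0],[0,-0.002,0],[0,-0.003,0],[0,-0.004,0],[0,-0.005,0],[0,-0.005,0],[0,-0.005,0],[0,-0.005,0]], "delta_rot": [[0,0,0],[0,0,0],[0,0,0],[0,0,0],[0,0,0],[0,0,0],[0,0,0],[0,0,0]]}}

```text
clock: 14.38
eef_pos: [0.4465, -0.0418, 0.0202]
tool_rot: [0.754, 0.656, 0.003, 0.004]
ft_force: [14.6, -3.3, -11.6]
grip_width: -0.0001
```

```bash
python3 -c "
from h import *
o=bot.get_obs(); print(unit(o['eef_pos']),o['ft_force'],o['eef_pos'])
"
```

```text
(np.float64(-0.1426), np.float64(0.0004)) [ 14.56975572  -3.25850924 -11.61037493] [ 0.44651056 -0.04184925  0.02024299]
```

The pull stalled at the stop: force rose to 14.6 N with no further motion. I'll ease back into the gap and lift out.

>>> {"fn": "jog_arm", "kwargs": {"jaw": [1,1,1,1,1,1,1,1], "linear": [[0,0.004,0],[0,0.008,0],[0,0.012,0],[0,0.015,0],[0,0.017,0],[0,0.017,0],[0,0.017,0],[0,0.017,0]], "delta_rot": [[0,0,0],[0,0,0],[0,0,0],[0,0,0],[0,0,0],[0,0,0],[0,0,0],[0,0,0]]}}

```text
clock: 15.05
eef_pos: [0.4569, -0.0433, 0.0193]
tool_rot: [0.754, 0.656, -0.0, -0.0]
ft_force: [-0.1, -0.4, -0.6]
grip_width: 0.0002
```

```bash
python3 -c "
from h import *
o=bot.get_obs(); print(unit(o['eef_pos']),o['ft_force'],o['eef_pos'])
"
```

```text
(np.float64(-0.1322), np.float64(0.0004)) [-0.13091763 -0.3700711  -0.56756704] [ 0.45686577 -0.04330059  0.01926383]
```

Free on both sides, so I'll lift.

>>> {"fn": "jog_arm", "kwargs": {"jaw": [1,1,1,1,1,1,1,1], "linear": [[0,0,-0.006],[0,0,-0.018],[0,0,-0.035],[0,0,-0.055],[0,0,-0.08],[0,0,-0.105],[0,0,-0.125],[0,0,-0.14]], "delta_rot": [[0,0,0],[0,0,0],[0,0,0],[0,0,0],[0,0,0],[0,0,0],[0,0,0],[0,0,0]]}}

```text
clock: 15.72
eef_pos: [0.458, -0.0434, 0.1621]
tool_rot: [0.754, 0.656, 0.001, 0.001]
ft_force: [-0.5, 0.4, -0.8]
grip_width: 0.0001
```

>>> {"fn": "jog_arm", "kwargs": {"jaw": [1,1,1,1,1,1,1,1], "linear": [[0,-0.006,0],[0,-0.02,0],[0,-0.035,0],[0,-0.05,0],[0,-0.065,0],[0,-0.078,0],[0,-0.08,0],[0,-0.08,0]], "delta_rot": [[0,0,0],[0,0,0],[0,0,0],[0,0,0],[0,0,0],[0,0,0],[0,0,0],[0,0,0]]}}

```text
clock: 16.38
eef_pos: [0.3769, -0.0321, 0.159]
tool_rot: [0.754, 0.656, -0.0, -0.0]
ft_force: [-0.1, -0.5, 0.7]
grip_width: 0.0002
```

```bash
python3 -c "
from h import *
bot.camera('wrist');bot.camera('wrist')
o=bot.get_obs();w=bot.calibration('wrist');p,d=bot.camera('wrist'); cv2.imwrite('pics/w10.png',p[:,:,::-1]);np.save('pics/w10.npy',d)
import json;json.dump({k:np.array(v).tolist() for k,v in w.items()},open('wc.json','w'))
p,d=bot.camera('top'); cv2.imwrite('pics/t10.png',p[:,:,::-1])
print(o['eef_pos'],o['ft_force'],o['clock'])
a=cv2.imread('pics/top0.png'); df=np.abs(a.astype(int)-p[:,:,::-1]).max(2)
cv2.imwrite('pics/diff.png',np.clip(df*3,0,255).astype(np.uint8))
"
```

```text
[ 0.37855842 -0.03233284  0.15933696] [-1.24268535  0.94833873  0.63490213] 16.4833
```

View pics/w10.png

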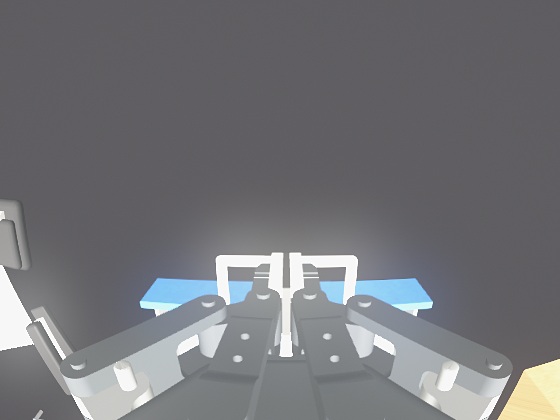

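View pics/t10.png

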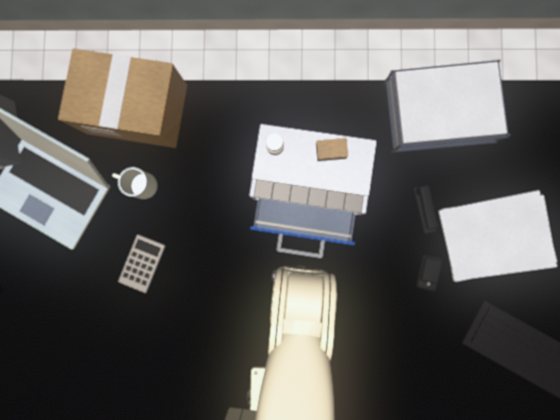

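View pics/diff.png

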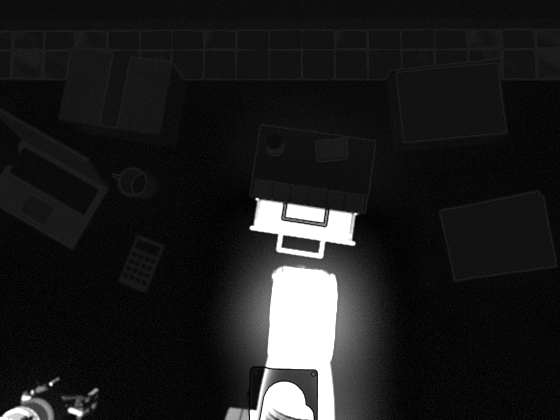

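```bash
python3 -c "
from h import *
import json;w=json.load(open('wc.json'));d=np.load('pics/w10.npy')
for u,v in [(235,262),(340,262)]: print(unit(wcast(w,u,v,.061)),unit(wdep(d,w,u,v)))
c=bot.calibration('top')
for u,v in [(282,249.5),(300,252.5),(318,255.5)]: print('top now',unit(cast(c,u,v,.056)))
for a in [(240,500),(455,530)]: print('top shut',unit(cast(c,235+a[0]/5-.4,110+a[1]/4.6-.4,.056)))
"
```

```text
(np.float64(-0.1589), np.float64(-0.0453)) (np.float64(-0.1588), np.float64(-0.0453))
(np.float64(-0.1587), np.float64(0.049)) (np.float64(-0.159), np.float64(0.0489))
top now (np.float64(-0.1585), np.float64(0.049))
top now (np.float64(-0.1592), np.float64(-0.0025))
top now (np.float64(-0.1599), np.float64(-0.0538))
top shut (np.float64(-0.071), np.float64(0.0604))
top shut (np.float64(-0.0712), np.float64(-0.0626))
```

```bash
python3 -c "
from h import *
print(bot.job_done())"
```

```text
the job is handed in; nothing more can be done
None
```

The drawer is open to its stop, the gripper has let go and is clear of everything, and the job is handed in at about 16.5 s of the 72 s allowed.

- **Finding the cover:** I felt the blocks from the +y end with closed fingers. The end block was stiff, reaching 12.6 N at about 2.6 mm. The next one, at y = +75 mm, sank at about 1 N.
- **Releasing the latch:** I pressed the catch beneath it to about 11 mm at about 7 N, and the drawer sprang out about 20 mm.
- **Drawing it out:** I hooked the closed fingers behind the handle bar and pulled slowly until the drawer stalled at its stop. The pull reached about 15 N with the drawer already open. Then I backed off and lifted clear.

**Last checks:**
- **Drawer travel:** The wrist and top cameras both put the bar about 159 mm in front of the ledge middle. The nominal shut position is 69 mm, so the drawer is about 90 mm out.
- **Other things:** A before-and-after comparison from the top camera shows only the drawer and the arm changed.
- **Contact:** The last force reading was about 1 N, which is within the sensor noise.

**Disagreements:**
- **Fingertip position:** The stated fingertip position (17 mm ahead of the TCP) was wrong. Both cameras and the touch showed the closed tips about 22–28 mm behind the TCP, so I worked from the cameras and the feel.
- **Shut handle position:** The top camera's rough reading of the shut handle was 71 mm, about 2 mm off nominal. That is within the calibration accuracy.

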